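# Turn the recipe binder's upper leaf

### The job

A recipe binder lies open, with the jar standing on its stiff upper right-hand leaf as a page weight and the kitchen timer left on the opposite page. First set the jar and the timer down upright on the bare worktop beside the binder, without dropping them; then turn only the upper leaf over the rings until it lies flat on the left, leaving the lower leaf where it is. Last, stand the jar in the middle of the turned leaf to hold it down, leave the timer standing on the worktop, and leave the mug, the spice jar and the salt cellar where they are.

Things in the scene. Friction and masses are not known exactly. Their poses are not given: they have to be found in the camera images.
- binder: Open three-ring binder, grey covers 176 x 279 x 4 mm, fixed to the worktop. Origin: centre of its underside. x runs along the spine, away from the robot (yaw within 0.25 rad), y to the left page, z up. Its three rings, 28 mm across, reach z = 35 mm; the leaves turn about the rings' centre line: y = 0, z = 20 mm. Page stacks on both sides: top z = 16 mm, |y| 8 to 133, |x| to 75 mm.
- upper_leaf (a joint): Angle of the upper leaf about the ring line: 0 flat on the right (-y), 1.57 upright, 3.14 flat on the left. A stiff white plate 150 mm (x) by 123 mm (10 to 133 mm from the ring line), 3.5 mm thick, 70 g. Turns almost freely and falls to whichever side it leans.
- lower_leaf (a joint): Angle of the lower leaf, same size and sense: 0 flat on the right under the upper leaf, where it must stay. The two leaves cannot pass through one another.
- upper_leaf_tab (a point): Middle of the upper leaf's tab, 155 mm from the ring line; in the binder's frame x = -42 mm (the tab nearer the robot), z = 22 mm; once turned y = +155, z = 18 mm. Tab 30 mm wide along x, 3.5 thick, reaching 168 mm from the ring line; covers end at 140, so only worktop is below. Pinch it from above by its side edges, closing along binder x; it can turn between the pads as the leaf swings.
- lower_leaf_tab (a point): Middle of the lower leaf's like tab, at x = +45 mm, z = 18 mm in the binder's frame (the tab farther from the robot).
- left_page (a point): Point on the binder in the middle of the left page (binder frame x = 0, y = 72.5 mm), at the height of the upper face of the turned leaf (z = 19.75 mm); axes as the binder's.
- honey_jar: Glass jar with a red screw lid, 60 mm diameter, 85 mm tall, about 0.3 kg (varies). Origin: centre of its underside, z up. Stands on the upper leaf at first (underside at z = 24 mm). Can be gripped across its diameter at mid-height.
- kitchen_timer: Round red and white wind-up kitchen timer, 63 mm diameter, 47 mm tall, about 90 g. Origin: centre of its underside, z up. Stands on the left page at first (underside at z = 16 mm). The white body is 63 mm wide up to 19 mm, the dial (fixed, does not turn) 60 mm from there to 34 mm, with a 46 x 8 mm bar on top. Grip it across its diameter, TCP about 25 mm above its underside.
- copper_mug: Copper mug, 68 mm diameter and 98 mm over its handle, 72 mm tall, standing behind the binder; a bystander. Origin: centre of its underside.
- spice_jar: Glass spice jar with a dark lid, 41 mm diameter, 105 mm tall, standing behind the binder; a bystander. Origin: centre of its underside.
- salt_cellar: Round oak salt cellar, 67 mm diameter, 60 mm tall, standing behind the binder; a bystander. Origin: centre of its underside.
Not all that is in view belongs to the job. Leave any pink or purple look-alike of the honey_jar alone.

How it is judged:
On the way, in this order (a step that is already met when the one before it is completed fails the run):
1. the jar and the timer both stand upright on the worktop, let go, with the upper leaf not yet turned (height (world z) of each of honey_jar, kitchen_timer below 0.006 m and angle between each of honey_jar, kitchen_timer's own z axis and vertical below 0.15 rad and linear speed of each of honey_jar, kitchen_timer below 0.03 m/s and contact force between the fingers and honey_jar below 0.1 N and contact force between the fingers and kitchen_timer below 0.1 N and value of joint upper_leaf below 0.3 rad), for 0.2 s.
2. the upper leaf has been turned flat onto the left side while the jar and the timer stand on the worktop (value of joint upper_leaf above 2.95 rad and height (world z) of each of honey_jar, kitchen_timer below 0.006 m), for 0.2 s.
At the end, for the whole second after the job is handed in: The upper leaf lies flat on the left (angle above 3.0 rad), the lower leaf still flat on the right (below 0.1 rad); the jar stands upright (within 0.15 rad) and at rest on the turned leaf with its centre within 40 mm of the middle of the page; the timer stands upright and at rest on the worktop (value of joint upper_leaf above 3 rad and value of joint lower_leaf below 0.1 rad and horizontal distance between honey_jar and left_page below 0.04 m and z of honey_jar in the frame of left_page between -0.006 and 0.006 m and contact force between honey_jar and binder above 0.5 N and angle between each of honey_jar, kitchen_timer's own z axis and vertical below 0.15 rad and linear speed of each of honey_jar, kitchen_timer below 0.03 m/s and height (world z) of kitchen_timer below 0.006 m); the robot touches nothing.
It fails at once if the jar or the timer is tipped over (angle between any of honey_jar, kitchen_timer's own z axis and vertical above 0.6 rad).
It fails at once if the jar or the timer is dropped or flung (faster than 0.65 m/s out of the grip, a fall of about 2 cm) ((linear speed of honey_jar above 0.65 m/s and contact force between each of the arm, the fingers and honey_jar below 0.1 N) or (linear speed of kitchen_timer above 0.65 m/s and contact force between each of the arm, the fingers and kitchen_timer below 0.1 N)).
It fails at once if the lower leaf is lifted along (beyond 0.5 rad) (value of joint lower_leaf above 0.5 rad).
It fails at once if a bystander (mug, spice jar, salt cellar) is shifted by more than 3 cm (distance of any of copper_mug, spice_jar, salt_cellar from where it was at the start of the episode above 0.03 m).
It also fails if it takes over 72 s, if anything falls off the work surface, if the arm or the gripper's body presses on something with over 40 N, if the wrist force passes 120 N, or if a joint passes its speed limit or range.

### The arm

A 7-joint arm with a two-finger parallel gripper is mounted at the origin on a cart in front of the work surface, level with it; the furniture and walls round the work are solid. World frame = base frame: x ahead of the robot, y to its left, z up, the work surface at z = 0. Lengths are in m, angles in rad, forces in N, time in s.
With the tool pointing down it reaches from about 0.4 to 0.925 m from the base axis. Payload 5.6 kg.
Tool frame: the origin (TCP) lies between the finger pads, 19 mm behind the fingertips; this is the grasp point; z points along the fingers, y is the line along which they close (so a half turn about z gives the same grasp; the last joint's range is limited). The gripper opens to 85 mm and grips with 20 to 120 N. Pads are 22 mm wide; open, the fingers measure 114 mm over their backs; the gripper's body (76 mm by 85 mm) begins 54 mm behind the grasp point. The pads swing forward as they close: fully open they stand 13 mm farther back than shut.
Start: joints at [1.276, 0.468, -0.012, 1.603, 0.006, 1.071, -0.056], TCP at [0.162, -0.63, 0.25] pointing down, gripper open.
Joint ranges: [-2.53, 2.53], [-0.31, 2.02], [-1.57, 1.55], [0.28, 2.44], [-1.29, 4.43], [0.15, 1.84], [-2.92, 2.92]. Speed limits (rad/s): [2.57, 2.57, 3.14, 3.14, 3.14, 3.14, 3.14].

### API

Orientations are given as a rotation vector (axis times angle).
In Python, from plant import ctrl gives the robot as it stands. The module is installed in compiled form; this text tells all that it offers.
- The arm moves only by the tool move_arm, never from a script. Its argument "motion" is a list of rows, each an object of numbers: "claw": the finger opening in mm, from 0 to 85.4; "x", "y", "z": the shift along the tool's x, y, z in units of 40 mm (1.0 is 40 mm); "ax", "ay", "az": the turn, a rotation vector about the tool's x, y, z in units of 6 degrees (1.0 is 6 degrees). A call has 1 to 8 rows; each row shifts and turns the commanded pose from where the row before left it, along the tool's axes as they then stand; what a row does not reach is not made up. A row lasts 1/10 s, in which the tool goes at most 50 mm and 8.59 degrees, less where a joint would pass 70% of its speed; a pose out of reach is approached as far as the arm can. A call is refused whole if a number of a shift passes 1 or a number of a turn 1, either way. A call with a gripper value outside its range is refused whole. The fingers move at their own pace and stop on an object; the grip force is fixed at half the most. Time passes only in rows, so rows that do not move let the fingers close. It gives the time, the measured TCP pose, the force, the opening and the grip force at its end, in the units of the state.
- ctrl.get_state(): the state, without advancing time (a new reading comes with each control period).
- ctrl.snapshot(name): name is "side" or "top"; returns a dict with "image" (420x560x3 uint8, red, green, blue), "intrinsics" (3x3 intrinsics, pixels), "dist" ([k1, k2, p1, p2, k3] as OpenCV has them; the pictures are not rectified), "extrinsics" (4x4, takes a point from camera to world coordinates). Camera axes: x right, y up, looking along -z (the intrinsics and any distortion apply to the point x, -y, -z); pixel columns grow to the right and rows downward; lengths in m; the calibration is good to about 2 mm. A picture is of the moment at which its call begins. There is no depth.
- ctrl.close_job(): hands the job in; it is judged then, once.
The state is a dict: "clock": time; "joint_positions": joint angles; "qvel": joint speeds; "joint_efforts": joint torques, N m; "eef_pos": TCP position; "ee_rot": TCP orientation; "contact_force": force on the tool from outside, world axes, zero at the start; "ft_torque": the same for the moment, N m; "width": finger opening in m; "grasp_force": force on a finger pad.
Only numpy, scipy, OpenCV 4.12 (cv2) and the standard library are available. Lean on these libraries where they do the work, as an engineer would, in place of code of your own. Each camera call takes 0.05 s, during which the arm holds its last target. There are 200 camera calls.

## Working session

There is one attempt and no reset: what is moved stays moved. The work goes in short steps, Python scripts to look and compute and a tool call to move; the robot and the scene stay as the last step left them, time stands still between calls to the robot, and variables do not carry over. Pictures are saved under pics/ and viewed, at most 10 in all, crops included, and the job is handed in when it is done.

Besides the shell and the picture viewer there is one more tool, called as a command line: name --argument value ..., lists and objects as JSON in quotes. move_arm: Moves the arm, as the interface text tells. Its arguments: {"type":"object","properties":{"motion":{"type":"array"}},"required":["motion"]}

```bash
mkdir -p pics; cat > h.py <<'E'
import numpy as np, cv2
from plant import ctrl
from scipy.spatial.transform import Rotation as R
def snap(n,f=None):
    s=ctrl.snapshot(n)
    if f: cv2.imwrite('pics/'+f,s['image'][:,:,::-1])
    return s
def cast(s,uv,z):
    uv=np.atleast_2d(np.array(uv,float))
    n=cv2.undistortPoints(uv[:,None],np.array(s['intrinsics']),np.array(s['dist']))[:,0]
    d=np.c_[n[:,0],-n[:,1],-np.ones(len(n))]
    E=np.array(s['extrinsics']);d=d@E[:3,:3].T;o=E[:3,3]
    return o+d*((z-o[2])/d[:,2])[:,None]
def proj(s,P):
    E=np.array(s['extrinsics']);p=(np.atleast_2d(P)-E[:3,3])@E[:3,:3]
    p=p*[1,-1,-1]
    return cv2.projectPoints(p,np.zeros(3),np.zeros(3),np.array(s['intrinsics']),np.array(s['dist']))[0][:,0]
E
python3 - <<'E'
from h import *
for n in('top','side'):
    s=snap(n,n+'0.png');print(n,np.round(s['extrinsics'],3).tolist(),np.round(s['intrinsics'],1).tolist())
print(ctrl.get_state())
E
```

```text
top [[-0.427, 0.793, -0.434, -0.139], [-0.904, -0.381, 0.193, 0.27], [-0.013, 0.475, 0.88, 1.447], [0.0, 0.0, 0.0, 1.0]] [[445.9, 0.0, 272.5], [0.0, 445.9, 200.5], [0.0, 0.0, 1.0]]
side [[-0.999, -0.038, 0.011, 0.561], [0.034, -0.669, 0.743, 1.124], [-0.021, 0.743, 0.669, 1.081], [0.0, 0.0, 0.0, 1.0]] [[519.3, 0.0, 279.9], [0.0, 519.3, 214.2], [0.0, 0.0, 1.0]]
{'clock': 0.1, 'joint_positions': array([ 1.27602638,  0.46832142, -0.01159863,  1.60352665,  0.0059908 ,
        1.07139536, -0.05629878]), 'qvel': array([ 0.00047566, -0.00228698,  0.00043178, -0.00143515, -0.00200891,
        0.0004381 ,  0.00161976]), 'joint_efforts': array([ 1.51761320e-03, -5.33523989e+01,  2.17616366e-02, -2.51967859e+01,
        1.14876367e-02,  4.31810593e-03,  1.28259920e-06]), 'eef_pos': array([ 0.16174837, -0.62906872,  0.24911461]), 'ee_rot': array([-3.11517367e+00, -3.94125245e-01,  4.89102383e-04]), 'contact_force': array([-0.30422347,  0.45015346, -0.93581838]), 'ft_torque': array([-0.05426939, -0.04263424, -0.04635594]), 'grasp_force': 0.0, 'width': 0.08534535374092898}
```

View pics/top0.png

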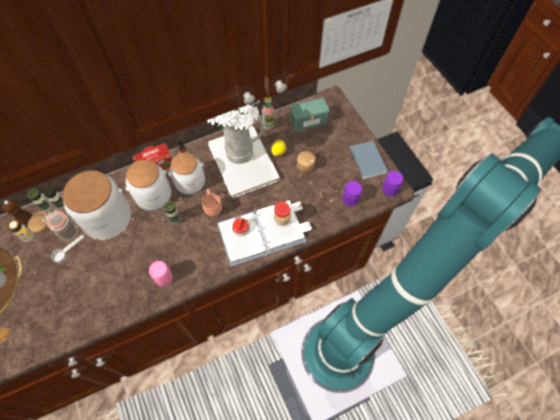

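View pics/side0.png

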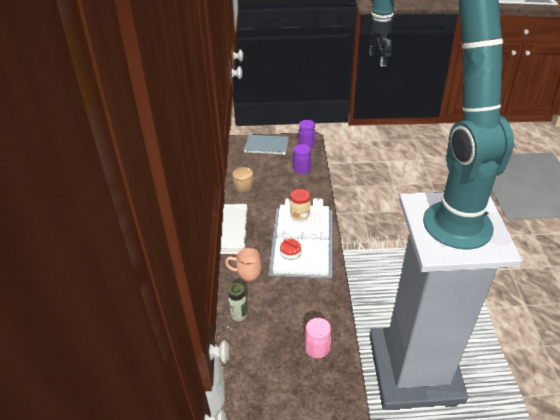

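The top view shows the binder at about (262,232), with the timer at (241,226), the jar at (282,211) and the tabs at (306,228) and (295,207). In the side view the binder is at (302,240), the jar at (300,205) and the timer at (290,249).

```bash
python3 - <<'E'
from h import *
t=cv2.imread('pics/top0.png');s=cv2.imread('pics/side0.png')
a=cv2.resize(t[185:275,205:325],None,fx=5,fy=5,interpolation=cv2.INTER_CUBIC)[:,:600]
b=cv2.resize(s[180:290,260:345],None,fx=5,fy=5,interpolation=cv2.INTER_CUBIC)
cv2.imwrite('pics/a.png',a);cv2.imwrite('pics/b.png',b)
T=snap('top');S=snap('side')
for nm,s in(('top',T),('side',S)):
    im=s['image'].astype(int);hsv=cv2.cvtColor(s['image'],cv2.COLOR_RGB2HSV)
    m=(((hsv[...,0]<6)|(hsv[...,0]>174))&(hsv[...,1]>150)&(hsv[...,2]>110)).astype(np.uint8)
    n,l,st,c=cv2.connectedComponentsWithStats(m)
    for i in range(1,n):
        if st[i,4]>25 : print(nm,st[i].tolist(),c[i].round(1),'z109',cast(s,c[i],.109)[0].round(3),'z55',cast(s,c[i],.053)[0].round(3))
E
```

```text
top [133, 144, 39, 17, 327] [154. 153.] z109 [0.887 0.282 0.109] z55 [0.93  0.282 0.053]
top [275, 201, 15, 16, 174] [281.5 208.9] z109 [ 0.479 -0.037  0.109] z55 [ 0.505 -0.05   0.053]
top [233, 219, 15, 14, 162] [240.  225.3] z109 [0.484 0.114 0.109] z55 [0.51  0.107 0.053]
side [290, 189, 20, 14, 145] [299.4 196.8] z109 [ 0.487 -0.027  0.109] z55 [ 0.482 -0.094  0.053]
side [281, 240, 19, 15, 201] [290.2 246.4] z109 [0.523 0.172 0.109] z55 [0.521 0.118 0.053]
```

View pics/a.png

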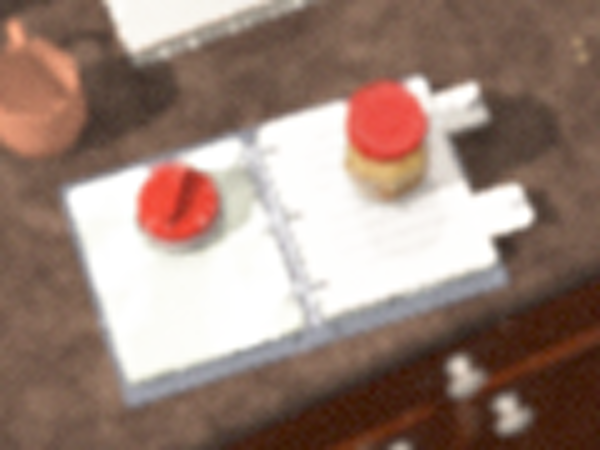

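View pics/b.png

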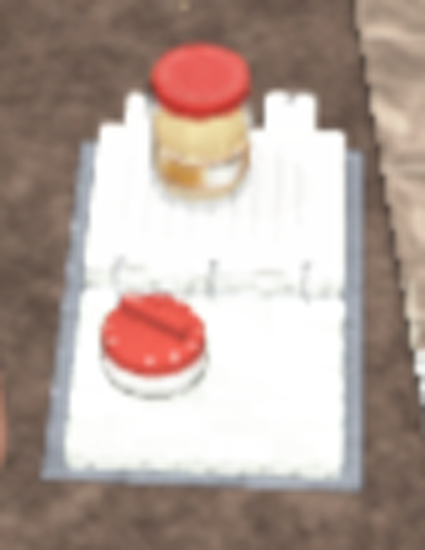

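```bash
python3 - <<'E'
from h import *
T=snap('top');S=snap('side')
top=np.array([(65,190),(127,403),(508,285)])/5+(205,185)
sd=np.array([(42,478),(360,488),(360,150),(85,145)])/5+(260,180)
a=cast(T,top,.004);b=cast(S,sd,.004)
print('FL NL NR',a.round(4).tolist());print('FL NL NR FR',b.round(4).tolist())
for p in(a,b):
    e=p[2]-p[1];f=p[0]-p[1];print('len',np.linalg.norm(e),np.linalg.norm(f),'yaw',np.arctan2(e[0],-e[1]),np.arctan2(-f[1],f[0])*-1,'ctr',(p[0]+p[2])/2)
print('ctr4',b.mean(0))
# tab near ends
print('tab top',cast(T,np.array([(497,193),(525,187),(533,222),(500,235),(512,210)])/5+(205,185),.022).round(4).tolist())
print('tab side',cast(S,np.array([(266,93),(316,93),(316,130),(265,128)])/5+(260,180),.022).round(4).tolist())
from itertools import product
for n,u,v in(('jar',(281.5,208.9),(299.4,196.8)),('tim',(240,225.3),(290.2,246.4))):
    A0=cast(T,u,0)[0];A1=cast(T,u,.1)[0];B0=cast(S,v,0)[0];B1=cast(S,v,.1)[0]
    M=np.c_[A1-A0,-(B1-B0)];k=np.linalg.lstsq(M,B0-A0,rcond=None)[0]
    print(n,A0+k[0]*(A1-A0),B0+k[1]*(B1-B0))
# other objects in side view
for n,p in(('mug',(248,265)),('salt',(243,180)),('purple',(302,160)),('pink',(318,340))):print(n,cast(S,p,.04)[0].round(3))
q=ctrl.get_state();print(R.from_rotvec(q['ee_rot']).as_matrix().round(3))
E
```

```text
FL NL NR [[0.5756, 0.169, 0.004], [0.4075, 0.1912, 0.004], [0.3728, -0.0835, 0.004]]
FL NL NR FR [[0.5839, 0.1784, 0.004], [0.4105, 0.1951, 0.004], [0.3807, -0.0817, 0.004], [0.5521, -0.0963, 0.004]]
len 0.27693685446926464 0.16951143417215148 yaw -0.12583478037677062 -0.13118226105223432 ctr [0.47416062 0.04275017 0.004     ]
len 0.2783808003442266 0.1741955920008665 yaw -0.10716272457177652 -0.09568491263665946 ctr [0.48230186 0.04837781 0.004     ]
ctr4 [0.48179687 0.0488796  0.004     ]
tab top [[0.4322, -0.1045, 0.022], [0.4278, -0.1244, 0.022], [0.4013, -0.1169, 0.022], [0.4024, -0.0915, 0.022], [0.4159, -0.1079, 0.022]]
tab side [[0.4369, -0.1188, 0.022], [0.4055, -0.117, 0.022], [0.4089, -0.0817, 0.022], [0.4403, -0.0854, 0.022]]
jar [ 0.48489427 -0.03970857  0.09759367] [ 0.48559151 -0.04010206  0.09800597]
tim [0.51747227 0.10520636 0.0373861 ] [0.52008141 0.1036789  0.03877841]
mug [0.638 0.169 0.04 ]
salt [ 0.658 -0.204  0.04 ]
purple [ 0.46  -0.301  0.04 ]
pink [0.469 0.419 0.04 ]
[[ 0.968  0.249 -0.   ]
 [ 0.249 -0.968  0.001]
 [-0.    -0.001 -1.   ]]
```

The binder's centre is about (0.478, 0.045) with yaw about −0.115. Both tab and jar agree with that across the two views. I'm moving now, turning the tool so that tool y lies along binder x.

move_arm --motion '[{"claw":85,"x":0.8,"az":-0.96},{"claw":85,"x":0.8,"az":-0.96},{"claw":85,"x":0.8,"az":-0.96},{"claw":85,"x":0.8,"az":-0.96},{"claw":85,"x":0.8,"az":-0.96},{"claw":85,"x":0.8,"az":-0.96},{"claw":85,"x":0.8,"az":-0.96},{"claw":85,"x":0.8,"az":-0.96}]'

```text
$.motion[0]: bad value
```

move_arm --motion '[{"claw":85,"x":0.8,"az":-0.96},{"claw":85,"x":0.8,"az":-0.96},{"claw":85,"x":0.8,"az":-0.96},{"claw":85,"x":0.8,"az":-0.96},{"claw":85,"x":0.1},{"claw":85}]'

```text
$.motion[0]: bad value
```

```bash
cat >> h.py <<'E'
B=np.array([.478,.0445]);YAW=-.115
def go(x,y,z,yaw=YAW):
    q=ctrl.get_state();Rm=R.from_rotvec(q['ee_rot']).as_matrix()
    d=Rm.T@(np.array([x,y,z])-q['eef_pos'])
    c,s=np.cos(yaw),np.sin(yaw)
    Rt=np.array([[-s,c,0],[c,s,0],[0,0,-1.]]).T.copy()
    Rt=np.c_[[-s,c,0],[c,s,0],[0,0,-1]]
    print('t',round(q['clock'],2),'pos',q['eef_pos'].round(4),'shift units',(d/.04).round(2),'turn units',(np.degrees(R.from_matrix(Rm.T@Rt).as_rotvec())/6).round(2),'w',round(q['width'],4),'f',q['contact_force'].round(1),'g',round(q['grasp_force'],1))
E
python3 -c "
from h import *
go(.485,-.040,.15)
print(ctrl.get_state()['joint_positions'].round(2))"
```

```text
t 0.3 pos [ 0.1618 -0.6293  0.2497] shift units [ 11.49 -12.26   2.5 ] turn units [-1.00e-02 -0.00e+00 -1.15e+01] w 0.0851 f [-1.3  0.2  0.4] g 0.0
[ 1.28  0.47 -0.01  1.6   0.01  1.07 -0.06]
```

move_arm --motion '[{"claw":85.0,"x":0.8,"y":0.0,"z":0.0,"ax":0.0,"ay":0.0,"az":-0.96},{"claw":85.0,"x":0.8,"y":0.0,"z":0.0,"ax":0.0,"ay":0.0,"az":-0.96},{"claw":85.0,"x":0.8,"y":0.0,"z":0.0,"ax":0.0,"ay":0.0,"az":-0.96},{"claw":85.0,"x":0.8,"y":0.0,"z":0.0,"ax":0.0,"ay":0.0,"az":-0.96}]'

```text
clock: 0.7
eef_pos: [0.2801, -0.5792, 0.2498]
ee_rot: [2.973, 1.015, 0.0]
contact_force: [0.7, -0.5, 0.6]
width: 0.0849
grasp_force: 0.0
```

move_arm --motion '[{"claw":85,"x":0.8,"y":0,"z":0,"ax":0,"ay":0,"az":-0.96},{"claw":85,"x":0.8,"y":0,"z":0,"ax":0,"ay":0,"az":-0.96},{"claw":85,"x":0.8,"y":0,"z":0,"ax":0,"ay":0,"az":-0.96},{"claw":85,"x":0.8,"y":0,"z":0,"ax":0,"ay":0,"az":-0.96},{"claw":85,"x":0.8,"y":0,"z":0,"ax":0,"ay":0,"az":-0.96},{"claw":85,"x":0.8,"y":0,"z":0,"ax":0,"ay":0,"az":-0.96},{"claw":85,"x":0.8,"y":0,"z":0,"ax":0,"ay":0,"az":-0.96},{"claw":85,"x":0.8,"y":0,"z":0,"ax":0,"ay":0,"az":-0.96}]'

```text
clock: 1.5
eef_pos: [0.4131, -0.3678, 0.25]
ee_rot: [2.338, 2.098, 0.0]
contact_force: [0.2, -0.1, 0.3]
width: 0.0853
grasp_force: 0.0
```

```bash
python3 -c "
from h import *
go(.485,-.040,.071)
print(ctrl.get_state()['joint_positions'].round(2))"
```

```text
t 1.5 pos [ 0.4131 -0.3678  0.25  ] shift units [8.34 0.9  4.47] turn units [0.   0.   0.07] w 0.0853 f [ 0.2 -0.1  0.3] g 0.0
[ 0.98  0.34 -0.38  1.82  0.15  1.01  0.43]
```

move_arm --motion '[{"claw":85,"x":1,"y":0.1,"z":0,"ax":0,"ay":0,"az":0.07},{"claw":85,"x":1,"y":0.1,"z":0,"ax":0,"ay":0,"az":0},{"claw":85,"x":1,"y":0.1,"z":0,"ax":0,"ay":0,"az":0},{"claw":85,"x":1,"y":0.1,"z":0,"ax":0,"ay":0,"az":0},{"claw":85,"x":1,"y":0.1,"z":0,"ax":0,"ay":0,"az":0},{"claw":85,"x":1,"y":0.1,"z":0,"ax":0,"ay":0,"az":0},{"claw":85,"x":1,"y":0.1,"z":0,"ax":0,"ay":0,"az":0},{"claw":85,"x":1,"y":0.1,"z":0.3,"ax":0,"ay":0,"az":0}]'

```text
clock: 2.3
eef_pos: [0.4834, -0.0539, 0.2393]
ee_rot: [2.349, 2.081, 0.003]
contact_force: [0.8, -0.8, 0.1]
width: 0.0846
grasp_force: 0.0
```

move_arm --motion '[{"claw":85,"x":0.34,"y":0.1,"z":0.4,"ax":0,"ay":0,"az":0},{"claw":85,"x":0,"y":0,"z":0.6,"ax":0,"ay":0,"az":0},{"claw":85,"x":0,"y":0,"z":0.7,"ax":0,"ay":0,"az":0},{"claw":85,"x":0,"y":0,"z":0.6,"ax":0,"ay":0,"az":0},{"claw":85,"x":0,"y":0,"z":0,"ax":0,"ay":0,"az":0}]'

```text
clock: 2.8
eef_pos: [0.4857, -0.0422, 0.1434]
ee_rot: [-2.347, -2.081, 0.006]
contact_force: [0.1, -0.1, -0.3]
width: 0.0853
grasp_force: 0.0
```

```bash
python3 - <<'E'
from h import *
go(.485,-.040,.071)
T=snap('top');S=snap('side')
a=cv2.resize(T['image'][150:270,210:330],(600,600));b=cv2.resize(S['image'][130:250,260:340],(200*2,600))[:, :200*1+200]
cv2.imwrite('pics/c.png',cv2.resize(np.hstack([a,b]),(800,480))[:,:,::-1])
E
```

```text
t 2.8 pos [ 0.4857 -0.0422  0.1434] shift units [ 0.05 -0.01  1.81] turn units [-0.06 -0.   -0.05] w 0.0853 f [ 0.1 -0.1 -0.3] g 0.0
```

View pics/c.png

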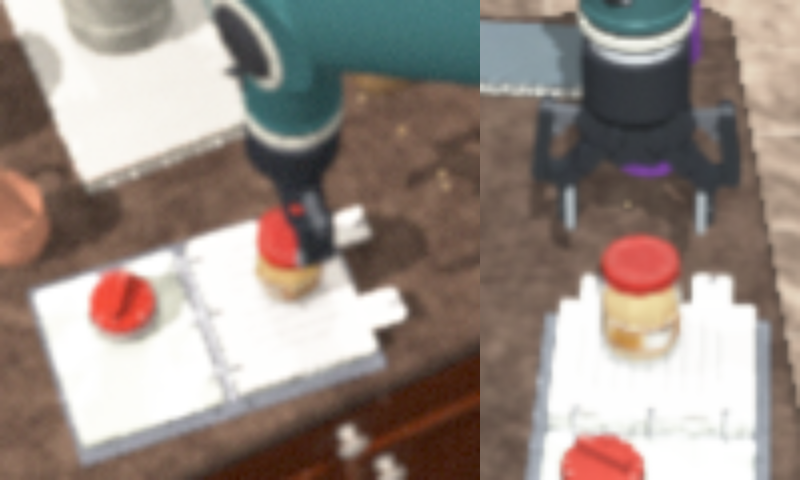

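The fingers straddle the jar in the side view (finger midpoint at column 636, jar at 641), so I'm descending and gripping.

move_arm --motion '[{"claw":85,"x":0.05,"y":0,"z":0.6,"ax":0,"ay":0,"az":0},{"claw":85,"x":0,"y":0,"z":0.6,"ax":0,"ay":0,"az":0},{"claw":85,"x":0,"y":0,"z":0.6,"ax":0,"ay":0,"az":0},{"claw":85,"x":0,"y":0,"z":0,"ax":0,"ay":0,"az":0},{"claw":50,"x":0,"y":0,"z":0,"ax":0,"ay":0,"az":0},{"claw":50,"x":0,"y":0,"z":0,"ax":0,"ay":0,"az":0},{"claw":50,"x":0,"y":0,"z":0,"ax":0,"ay":0,"az":0},{"claw":50,"x":0,"y":0,"z":0,"ax":0,"ay":0,"az":0}]'

```text
clock: 3.7
eef_pos: [0.4884, -0.0403, 0.0762]
ee_rot: [2.349, 2.083, 0.0]
contact_force: [-4.4, 0.6, 9.1]
width: 0.0596
grasp_force: 62.2
```

move_arm --motion '[{"claw":50,"x":0,"y":0,"z":0,"ax":0,"ay":0,"az":0},{"claw":50,"x":0,"y":0,"z":0,"ax":0,"ay":0,"az":0},{"claw":50,"x":0,"y":0,"z":-0.3,"ax":0,"ay":0,"az":0},{"claw":50,"x":0,"y":0,"z":-0.6,"ax":0,"ay":0,"az":0},{"claw":50,"x":0,"y":0,"z":-0.6,"ax":0,"ay":0,"az":0},{"claw":50,"x":0,"y":0,"z":0,"ax":0,"ay":0,"az":0}]'

```text
clock: 4.3
eef_pos: [0.4909, -0.0404, 0.1379]
ee_rot: [2.346, 2.08, 0.009]
contact_force: [0.4, -0.6, -2.8]
width: 0.0597
grasp_force: 65.6
```

```bash
python3 - <<'E'
from h import *
go(.515,-.215,.08)
E
```

```text
t 4.3 pos [ 0.4909 -0.0404  0.1379] shift units [-4.26  1.11  1.46] turn units [ 0.08  0.   -0.05] w 0.0597 f [ 0.4 -0.6 -2.8] g 65.6
```

move_arm --motion '[{"claw":50,"x":-0.4,"y":0.15,"z":0,"ax":0,"ay":0,"az":0},{"claw":50,"x":-0.7,"y":0.16,"z":0,"ax":0,"ay":0,"az":0},{"claw":50,"x":-0.8,"y":0.16,"z":0,"ax":0,"ay":0,"az":0},{"claw":50,"x":-0.8,"y":0.16,"z":0,"ax":0,"ay":0,"az":0},{"claw":50,"x":-0.8,"y":0.16,"z":0,"ax":0,"ay":0,"az":0},{"claw":50,"x":-0.5,"y":0.16,"z":0.4,"ax":0,"ay":0,"az":0},{"claw":50,"x":-0.26,"y":0.16,"z":0.6,"ax":0,"ay":0,"az":0},{"claw":50,"x":0,"y":0,"z":0.4,"ax":0,"ay":0,"az":0}]'

```text
clock: 5.1
eef_pos: [0.5112, -0.2171, 0.0763]
ee_rot: [2.355, 2.08, -0.001]
contact_force: [0.6, -0.0, -3.1]
width: 0.0591
grasp_force: 65.5
```

move_arm --motion '[{"claw":50,"x":0,"y":0,"z":0.2,"ax":0,"ay":0,"az":0},{"claw":50,"x":0,"y":0,"z":0.1,"ax":0,"ay":0,"az":0},{"claw":50,"x":0,"y":0,"z":0,"ax":0,"ay":0,"az":0},{"claw":50,"x":0,"y":0,"z":0,"ax":0,"ay":0,"az":0}]'

```text
clock: 5.5
eef_pos: [0.5123, -0.2141, 0.0667]
ee_rot: [2.349, 2.085, 0.001]
contact_force: [-0.0, 0.4, -3.3]
width: 0.0591
grasp_force: 65.5
```

```bash
python3 - <<'E'
from h import *
go(.515,-.215,.0525)
E
```

```text
t 5.5 pos [ 0.5123 -0.2141  0.0667] shift units [-0.01  0.07  0.36] turn units [ 0.01  0.   -0.04] w 0.0591 f [-0.   0.4 -3.3] g 65.5
```

Next I lower the jar slowly until it touches.

move_arm --motion '[{"claw":50,"x":0,"y":0,"z":0.12,"ax":0,"ay":0,"az":0},{"claw":50,"x":0,"y":0,"z":0.1,"ax":0,"ay":0,"az":0},{"claw":50,"x":0,"y":0,"z":0.07,"ax":0,"ay":0,"az":0},{"claw":50,"x":0,"y":0,"z":0.05,"ax":0,"ay":0,"az":0},{"claw":50,"x":0,"y":0,"z":0,"ax":0,"ay":0,"az":0},{"claw":50,"x":0,"y":0,"z":0,"ax":0,"ay":0,"az":0}]'

```text
clock: 6.1
eef_pos: [0.5116, -0.2147, 0.0528]
ee_rot: [-2.351, -2.084, 0.001]
contact_force: [-3.1, 0.8, 4.5]
width: 0.0598
grasp_force: 66.2
```

Contact shows at z = 0.0528 (the force rose from −3.3 N to +4.5 N). I'm releasing and lifting.

move_arm --motion '[{"claw":70,"x":0,"y":0,"z":0,"ax":0,"ay":0,"az":0},{"claw":85,"x":0,"y":0,"z":0,"ax":0,"ay":0,"az":0},{"claw":85,"x":0,"y":0,"z":0,"ax":0,"ay":0,"az":0},{"claw":85,"x":0,"y":0,"z":-0.4,"ax":0,"ay":0,"az":0},{"claw":85,"x":0,"y":0,"z":-0.8,"ax":0,"ay":0,"az":0},{"claw":85,"x":0,"y":0,"z":-0.8,"ax":0,"ay":0,"az":0},{"claw":85,"x":0,"y":0,"z":-0.8,"ax":0,"ay":0,"az":0},{"claw":85,"x":0,"y":0,"z":-0.2,"ax":0,"ay":0,"az":0}]'

```text
clock: 6.9
eef_pos: [0.514, -0.2152, 0.1771]
ee_rot: [2.345, 2.08, 0.005]
contact_force: [-0.2, -0.4, 0.3]
width: 0.085
grasp_force: 0.0
```

```bash
python3 - <<'E'
from h import *
go(.518,.104,.046)
E
```

```text
t 6.9 pos [ 0.514  -0.2152  0.1771] shift units [ 7.94 -0.88  3.25] turn units [ 0.07  0.02 -0.05] w 0.085 f [-0.2 -0.4  0.3] g 0.0
```

move_arm --motion '[{"claw":85,"x":1,"y":-0.1,"z":0,"ax":0,"ay":0,"az":0},{"claw":85,"x":1,"y":-0.1,"z":0,"ax":0,"ay":0,"az":0},{"claw":85,"x":1,"y":-0.1,"z":0,"ax":0,"ay":0,"az":0},{"claw":85,"x":1,"y":-0.1,"z":0,"ax":0,"ay":0,"az":0},{"claw":85,"x":1,"y":-0.1,"z":0,"ax":0,"ay":0,"az":0},{"claw":85,"x":1,"y":-0.1,"z":0,"ax":0,"ay":0,"az":0},{"claw":85,"x":1,"y":-0.1,"z":0,"ax":0,"ay":0,"az":0},{"claw":85,"x":0.94,"y":-0.08,"z":0,"ax":0,"ay":0,"az":0}]'

```text
clock: 7.7
eef_pos: [0.5183, 0.1061, 0.1726]
ee_rot: [2.35, 2.085, -0.0]
contact_force: [1.1, 0.2, -0.1]
width: 0.085
grasp_force: 0.0
```

move_arm --motion '[{"claw":85,"x":0,"y":0,"z":0.6,"ax":0,"ay":0,"az":0},{"claw":85,"x":0,"y":0,"z":0.8,"ax":0,"ay":0,"az":0},{"claw":85,"x":0,"y":0,"z":0.5,"ax":0,"ay":0,"az":0},{"claw":85,"x":0,"y":0,"z":0,"ax":0,"ay":0,"az":0}]'

```text
clock: 8.1
eef_pos: [0.5166, 0.1038, 0.094]
ee_rot: [-2.348, -2.083, 0.008]
contact_force: [-0.0, -0.6, 0.9]
width: 0.085
grasp_force: 0.0
```

```bash
python3 - <<'E'
from h import *
go(.522,.104,.041)
T=snap('top');S=snap('side')
a=cv2.resize(T['image'][150:270,200:320],(600,600));b=cv2.resize(S['image'][160:280,250:330],(400,600))
cv2.imwrite('pics/d.png',cv2.resize(np.hstack([a,b]),(800,480))[:,:,::-1])
E
```

```text
t 8.1 pos [0.5166 0.1038 0.094 ] shift units [0.02 0.14 1.32] turn units [-0.05  0.02 -0.04] w 0.085 f [-0.  -0.6  0.9] g 0.0
```

View pics/d.png

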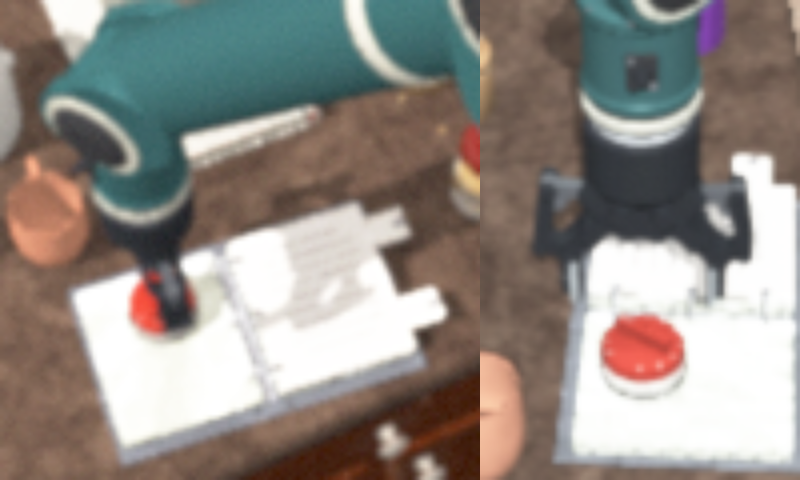

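The fingers are centred on the timer in the side view (644 against 643), so I'm descending.

move_arm --motion '[{"claw":85,"x":0,"y":0.08,"z":0.5,"ax":0,"ay":0,"az":0},{"claw":85,"x":0,"y":0,"z":0.5,"ax":0,"ay":0,"az":0},{"claw":85,"x":0,"y":0,"z":0.32,"ax":0,"ay":0,"az":0},{"claw":85,"x":0,"y":0,"z":0,"ax":0,"ay":0,"az":0},{"claw":52,"x":0,"y":0,"z":0,"ax":0,"ay":0,"az":0},{"claw":52,"x":0,"y":0,"z":0,"ax":0,"ay":0,"az":0},{"claw":52,"x":0,"y":0,"z":0,"ax":0,"ay":0,"az":0},{"claw":52,"x":0,"y":0,"z":0,"ax":0,"ay":0,"az":0}]'

```text
clock: 9.0
eef_pos: [0.5224, 0.1042, 0.0456]
ee_rot: [2.35, 2.083, 0.001]
contact_force: [-4.3, -0.2, 9.8]
width: 0.0593
grasp_force: 61.8
```

move_arm --motion '[{"claw":52,"x":0,"y":0,"z":0,"ax":0,"ay":0,"az":0},{"claw":52,"x":0,"y":0,"z":-0.3,"ax":0,"ay":0,"az":0},{"claw":52,"x":0,"y":0,"z":-0.5,"ax":0,"ay":0,"az":0},{"claw":52,"x":0,"y":0,"z":-0.4,"ax":0,"ay":0,"az":0},{"claw":52,"x":0,"y":0,"z":0,"ax":0,"ay":0,"az":0}]'

```text
clock: 9.5
eef_pos: [0.5239, 0.1043, 0.0944]
ee_rot: [2.349, 2.082, 0.007]
contact_force: [0.1, -0.5, -1.2]
width: 0.0588
grasp_force: 64.5
```

```bash
python3 - <<'E'
from h import *
go(.525,.29,.03)
E
```

```text
t 9.5 pos [0.5239 0.1043 0.0944] shift units [ 4.61 -0.54  1.61] turn units [ 0.05 -0.01 -0.05] w 0.0588 f [ 0.1 -0.5 -1.2] g 64.5
```

move_arm --motion '[{"claw":52,"x":0.4,"y":-0.1,"z":0,"ax":0,"ay":0,"az":0},{"claw":52,"x":0.8,"y":-0.1,"z":0,"ax":0,"ay":0,"az":0},{"claw":52,"x":0.9,"y":-0.1,"z":0,"ax":0,"ay":0,"az":0},{"claw":52,"x":0.9,"y":-0.1,"z":0,"ax":0,"ay":0,"az":0},{"claw":52,"x":0.8,"y":-0.1,"z":0,"ax":0,"ay":0,"az":0},{"claw":52,"x":0.6,"y":-0.04,"z":0.3,"ax":0,"ay":0,"az":0},{"claw":52,"x":0.2,"y":0,"z":0.4,"ax":0,"ay":0,"az":0},{"claw":52,"x":0,"y":0,"z":0.4,"ax":0,"ay":0,"az":0}]'

```text
clock: 10.3
eef_pos: [0.5221, 0.2897, 0.0461]
ee_rot: [-2.349, -2.086, 0.001]
contact_force: [0.1, -0.5, -1.4]
width: 0.059
grasp_force: 64.5
```

move_arm --motion '[{"claw":52,"x":0,"y":0,"z":0.15,"ax":0,"ay":0,"az":0},{"claw":52,"x":0,"y":0,"z":0.1,"ax":0,"ay":0,"az":0},{"claw":52,"x":0,"y":0,"z":0.08,"ax":0,"ay":0,"az":0},{"claw":52,"x":0,"y":0,"z":0.05,"ax":0,"ay":0,"az":0},{"claw":52,"x":0,"y":0,"z":0,"ax":0,"ay":0,"az":0}]'

```text
clock: 10.8
eef_pos: [0.5228, 0.2888, 0.0325]
ee_rot: [2.351, 2.083, 0.0]
contact_force: [0.5, 0.5, -1.5]
width: 0.0589
grasp_force: 64.6
```

move_arm --motion '[{"claw":52,"x":0,"y":0,"z":0.04,"ax":0,"ay":0,"az":0},{"claw":52,"x":0,"y":0,"z":0.04,"ax":0,"ay":0,"az":0},{"claw":52,"x":0,"y":0,"z":0,"ax":0,"ay":0,"az":0},{"claw":52,"x":0,"y":0,"z":0,"ax":0,"ay":0,"az":0}]'

```text
clock: 11.2
eef_pos: [0.5229, 0.2893, 0.0298]
ee_rot: [2.35, 2.084, 0.001]
contact_force: [-1.2, -1.4, 5.3]
width: 0.0587
grasp_force: 65.4
```

move_arm --motion '[{"claw":70,"x":0,"y":0,"z":0,"ax":0,"ay":0,"az":0},{"claw":85,"x":0,"y":0,"z":0,"ax":0,"ay":0,"az":0},{"claw":85,"x":0,"y":0,"z":0,"ax":0,"ay":0,"az":0},{"claw":85,"x":0,"y":0,"z":-0.4,"ax":0,"ay":0,"az":0},{"claw":85,"x":0,"y":0,"z":-1,"ax":0,"ay":0,"az":0},{"claw":85,"x":0,"y":0,"z":-1,"ax":0,"ay":0,"az":0},{"claw":85,"x":-0.6,"y":0,"z":-1,"ax":0,"ay":0,"az":0},{"claw":85,"x":-1,"y":0,"z":-0.5,"ax":0,"ay":0,"az":0}]'

```text
clock: 12.0
eef_pos: [0.5157, 0.2291, 0.19]
ee_rot: [2.345, 2.09, 0.012]
contact_force: [0.4, -0.7, -0.7]
width: 0.0847
grasp_force: 0.0
```

```bash
python3 - <<'E'
from h import *
go(.419,-.104,.20)
T=snap('top');S=snap('side')
a=T['image'][160:280,170:350];b=S['image'][160:310,230:350]
cv2.imwrite('pics/e.png',np.hstack([cv2.resize(a,(480,320)),cv2.resize(b,(320,400))[:320]])[:,:,::-1])
# full-res tab: bright pixels right of covers, side view
for nm,s in(('top',T),('side',S)):
    im=s['image'];cv2.imwrite('pics/full_%s.png'%nm,im[:,:,::-1])
E
```

```text
t 12.0 pos [0.5157 0.2291 0.19  ] shift units [-8.55 -1.45 -0.3 ] turn units [ 0.05 -0.05  0.  ] w 0.0847 f [ 0.4 -0.7 -0.7] g 0.0
```

View pics/e.png

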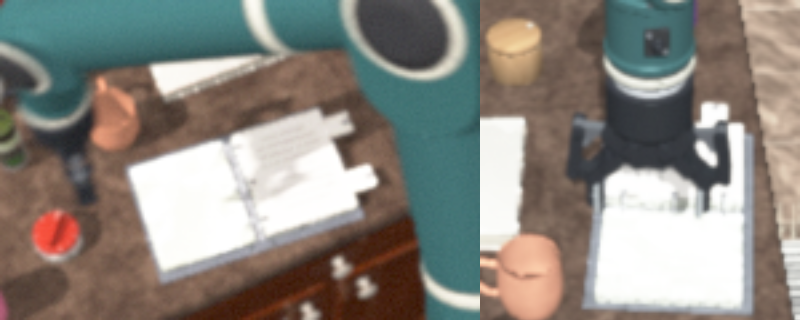

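The timer stands on the worktop at left and the leaf is bare. I'm going to the near tab.

move_arm --motion '[{"claw":62,"x":-1,"y":-0.2,"z":0,"ax":0,"ay":0,"az":0},{"claw":62,"x":-1,"y":-0.2,"z":0,"ax":0,"ay":0,"az":0},{"claw":62,"x":-1,"y":-0.2,"z":0,"ax":0,"ay":0,"az":0},{"claw":62,"x":-1,"y":-0.2,"z":0,"ax":0,"ay":0,"az":0},{"claw":62,"x":-1,"y":-0.2,"z":0,"ax":0,"ay":0,"az":0},{"claw":62,"x":-1,"y":-0.2,"z":0,"ax":0,"ay":0,"az":0},{"claw":62,"x":-1,"y":-0.2,"z":0,"ax":0,"ay":0,"az":0},{"claw":62,"x":-1,"y":0,"z":0,"ax":0,"ay":0,"az":0}]'

```text
clock: 12.9
eef_pos: [0.4197, -0.0863, 0.1857]
ee_rot: [2.349, 2.085, -0.001]
contact_force: [0.4, -0.1, 0.9]
width: 0.0619
grasp_force: 0.0
```

move_arm --motion '[{"claw":62,"x":-0.4,"y":0,"z":0.5,"ax":0,"ay":0,"az":0},{"claw":62,"x":0,"y":0,"z":0.8,"ax":0,"ay":0,"az":0},{"claw":62,"x":0,"y":0,"z":0.8,"ax":0,"ay":0,"az":0},{"claw":62,"x":0,"y":0,"z":0.5,"ax":0,"ay":0,"az":0},{"claw":62,"x":0,"y":0,"z":0,"ax":0,"ay":0,"az":0}]'

```text
clock: 13.4
eef_pos: [0.4175, -0.1005, 0.0795]
ee_rot: [-2.347, -2.082, 0.004]
contact_force: [0.8, -0.0, 0.4]
width: 0.062
grasp_force: 0.0
```

```bash
python3 - <<'E'
from h import *
go(.421,-.107,.026)
T=snap('top');S=snap('side')
a=T['image'][180:260,260:340];b=S['image'][150:230,280:340]
cv2.imwrite('pics/f.png',np.hstack([cv2.resize(a,(440,440)),cv2.resize(b,(330,440))])[:,:,::-1])
E
```

```text
t 13.4 pos [ 0.4175 -0.1005  0.0795] shift units [-0.15  0.11  1.34] turn units [-0.05 -0.01 -0.04] w 0.062 f [ 0.8 -0.   0.4] g 0.0
```

View pics/f.png

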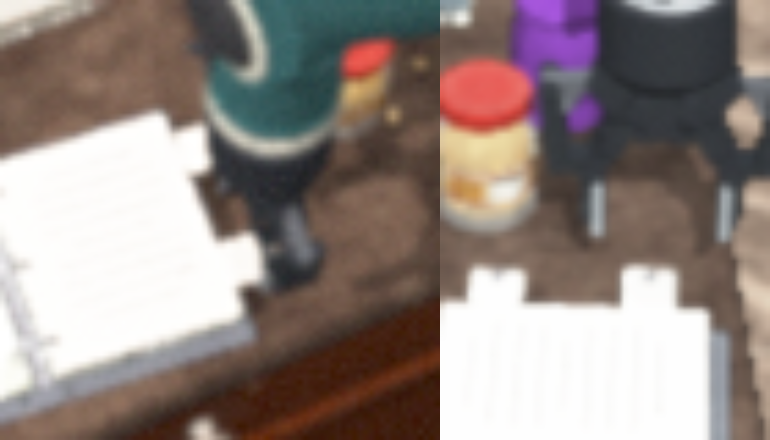

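The tab is centred slightly on the +x side of the fingers in the side view (650 against 660), as computed. I'm shifting by that, descending and pinching.

move_arm --motion '[{"claw":62,"x":-0.15,"y":0.1,"z":0.4,"ax":0,"ay":0,"az":0},{"claw":62,"x":0,"y":0,"z":0.5,"ax":0,"ay":0,"az":0},{"claw":62,"x":0,"y":0,"z":0.4,"ax":0,"ay":0,"az":0},{"claw":62,"x":0,"y":0,"z":0,"ax":0,"ay":0,"az":0},{"claw":24,"x":0,"y":0,"z":0,"ax":0,"ay":0,"az":0},{"claw":24,"x":0,"y":0,"z":0,"ax":0,"ay":0,"az":0},{"claw":24,"x":0,"y":0,"z":0,"ax":0,"ay":0,"az":0},{"claw":24,"x":0,"y":0,"z":0,"ax":0,"ay":0,"az":0}]'

```text
clock: 14.3
eef_pos: [0.4228, -0.1078, 0.0305]
ee_rot: [2.349, 2.083, 0.001]
contact_force: [-1.7, 1.5, 7.5]
width: 0.0278
grasp_force: 58.5
```

```bash
python3 - <<'E'
from h import *
go(.421,-.107,.026)
E
```

```text
t 14.3 pos [ 0.4228 -0.1078  0.0305] shift units [ 0.01 -0.05  0.11] turn units [ 0.01  0.01 -0.05] w 0.0278 f [-1.7  1.5  7.5] g 58.5
```

Pinched: width 28 mm, 58 N. Now I swing along a 158 mm arc about the rings in 7.5° steps.

move_arm --motion '[{"claw":24,"x":0.034,"y":0,"z":-0.516,"ax":0,"ay":0,"az":0},{"claw":24,"x":0.101,"y":0,"z":-0.507,"ax":0,"ay":0,"az":0},{"claw":24,"x":0.166,"y":0,"z":-0.49,"ax":0,"ay":0,"az":0},{"claw":24,"x":0.229,"y":0,"z":-0.464,"ax":0,"ay":0,"az":0},{"claw":24,"x":0,"y":0,"z":0,"ax":0,"ay":0,"az":0}]'

```text
clock: 14.8
eef_pos: [0.4253, -0.084, 0.1102]
ee_rot: [2.347, 2.087, 0.004]
contact_force: [1.5, 6.0, -8.0]
width: 0.0278
grasp_force: 60.0
```

```bash
python3 - <<'E'
from h import *
go(.421,-.107,.026)
T=snap('top');S=snap('side')
a=T['image'][160:260,220:340];b=S['image'][150:290,260:340]
cv2.imwrite('pics/g.png',np.hstack([cv2.resize(a,(540,450)),cv2.resize(b,(257,450))])[:,:,::-1])
E
```

```text
t 14.8 pos [ 0.4253 -0.084   0.1102] shift units [-0.59 -0.04  2.1 ] turn units [ 0.02 -0.01 -0.02] w 0.0278 f [ 1.5  6.  -8. ] g 60.0
```

View pics/g.png

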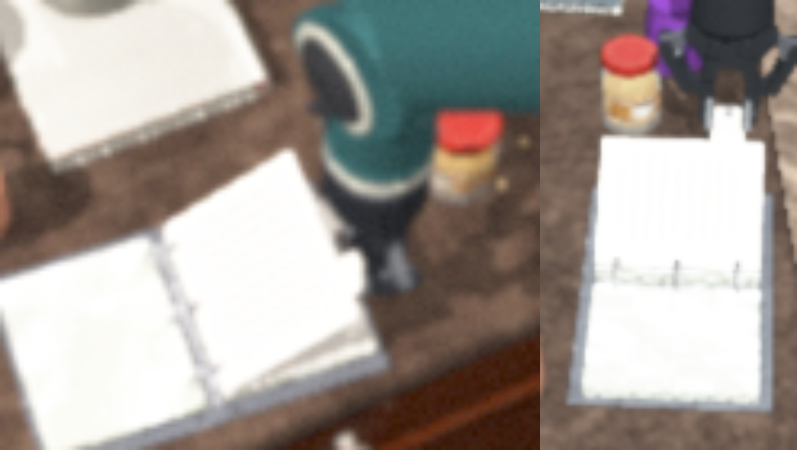

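The upper leaf is up about 30° with its tab in the pads, and the lower leaf still lies flat beneath it. Continuing the arc.

move_arm --motion '[{"claw":24,"x":0.287,"y":0,"z":-0.43,"ax":0,"ay":0,"az":0},{"claw":24,"x":0.341,"y":0,"z":-0.389,"ax":0,"ay":0,"az":0},{"claw":24,"x":0.389,"y":0,"z":-0.341,"ax":0,"ay":0,"az":0},{"claw":24,"x":0.43,"y":0,"z":-0.287,"ax":0,"ay":0,"az":0},{"claw":24,"x":0.464,"y":0,"z":-0.229,"ax":0,"ay":0,"az":0},{"claw":24,"x":0.49,"y":0,"z":-0.166,"ax":0,"ay":0,"az":0},{"claw":24,"x":0.507,"y":0,"z":-0.101,"ax":0,"ay":0,"az":0},{"claw":24,"x":0.516,"y":0,"z":-0.034,"ax":0,"ay":0,"az":0}]'

```text
clock: 15.7
eef_pos: [0.4402, 0.0494, 0.1886]
ee_rot: [2.348, 2.085, -0.006]
contact_force: [-5.6, -1.4, 4.7]
width: 0.025
grasp_force: 53.1
```

```bash
python3 - <<'E'
from h import *
go(.481-.04,.0445+.0046,.187)
E
```

```text
t 15.7 pos [0.4402 0.0494 0.1886] shift units [-0.    0.02  0.04] turn units [-0.01  0.03 -0.04] w 0.025 f [-5.6 -1.4  4.7] g 53.1
```

move_arm --motion '[{"claw":15,"x":0,"y":0,"z":0.05,"ax":0,"ay":0,"az":0},{"claw":15,"x":0.516,"y":0,"z":0.034,"ax":0,"ay":0,"az":0},{"claw":15,"x":0.507,"y":0,"z":0.101,"ax":0,"ay":0,"az":0},{"claw":15,"x":0,"y":0,"z":0,"ax":0,"ay":0,"az":0}]'

```text
clock: 16.1
eef_pos: [0.4463, 0.0925, 0.1807]
ee_rot: [2.347, 2.088, 0.002]
contact_force: [-0.4, -0.6, -0.1]
width: 0.0148
grasp_force: 0.0
```

```bash
python3 - <<'E'
from h import *
go(.481-.04,.0445+.0046,.187)
# area of white seen per side in top view: sample left page / right page brightness points
T=snap('top');S=snap('side')
c,s=np.cos(YAW),np.sin(YAW)
def W(x,y,z): return [.481+c*x-s*y,.0445+s*x+c*y,z]
th=np.radians
for nm,cam in(('top',T),('side',S)):
    for ang in(90,97,105,112,120):
        row=[]
        for r in(.125,.140,.150):
            for x in(-.042,.0,.06):
                u=proj(cam,W(x,-r*np.cos(th(ang)),.02+r*np.sin(th(ang))))[0].round().astype(int)
                row.append(tuple(cam['image'][u[1],u[0]].tolist()))
        print(nm,ang,row)
E
```

```text
t 16.1 pos [0.4463 0.0925 0.1807] shift units [-1.09 -0.01 -0.16] turn units [ 0.01 -0.01 -0.01] w 0.0148 f [-0.4 -0.6 -0.1] g 0.0
top 90 [(217, 208, 200), (238, 232, 227), (44, 72, 75), (213, 204, 197), (196, 187, 181), (52, 87, 87), (207, 200, 191), (168, 161, 154), (59, 99, 100)]
top 97 [(190, 188, 189), (52, 50, 53), (50, 80, 82), (226, 221, 219), (33, 33, 37), (51, 90, 90), (218, 211, 211), (35, 35, 41), (58, 101, 101)]
top 105 [(133, 134, 140), (37, 45, 47), (54, 90, 94), (134, 135, 140), (49, 51, 55), (57, 94, 94), (120, 119, 126), (44, 46, 51), (62, 99, 99)]
top 112 [(135, 137, 129), (65, 65, 65), (59, 101, 103), (229, 229, 217), (137, 137, 130), (62, 105, 107), (255, 255, 255), (104, 102, 101), (66, 107, 109)]
top 120 [(254, 254, 251), (254, 254, 252), (167, 166, 156), (254, 254, 251), (254, 254, 253), (83, 72, 65), (254, 254, 253), (255, 255, 254), (81, 67, 57)]
side 90 [(172, 172, 168), (247, 246, 244), (248, 247, 244), (226, 225, 220), (121, 121, 119), (252, 252, 251), (156, 156, 150), (55, 59, 63), (117, 96, 85)]
side 97 [(167, 166, 162), (247, 247, 244), (247, 247, 244), (172, 172, 168), (248, 247, 245), (248, 247, 244), (219, 219, 213), (200, 199, 194), (249, 248, 246)]
side 105 [(219, 218, 212), (237, 237, 234), (248, 247, 244), (165, 165, 160), (240, 239, 237), (248, 247, 244), (167, 166, 162), (246, 246, 243), (248, 247, 244)]
side 112 [(246, 246, 243), (239, 238, 235), (247, 247, 244), (247, 246, 243), (236, 235, 233), (248, 247, 244), (245, 244, 241), (235, 234, 232), (248, 247, 244)]
side 120 [(247, 246, 243), (239, 239, 235), (248, 247, 244), (246, 245, 242), (239, 238, 235), (248, 247, 244), (247, 246, 243), (239, 238, 235), (248, 247, 244)]
```

```bash
python3 - <<'E'
from h import *
T=snap('top');S=snap('side')
a=T['image'][170:270,210:330];b=S['image'][160:290,260:340]
cv2.imwrite('pics/i.png',np.hstack([cv2.resize(a,(540,450)),cv2.resize(b,(260,450))])[:,:,::-1])
E
```

```text
(no output)
```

View pics/i.png

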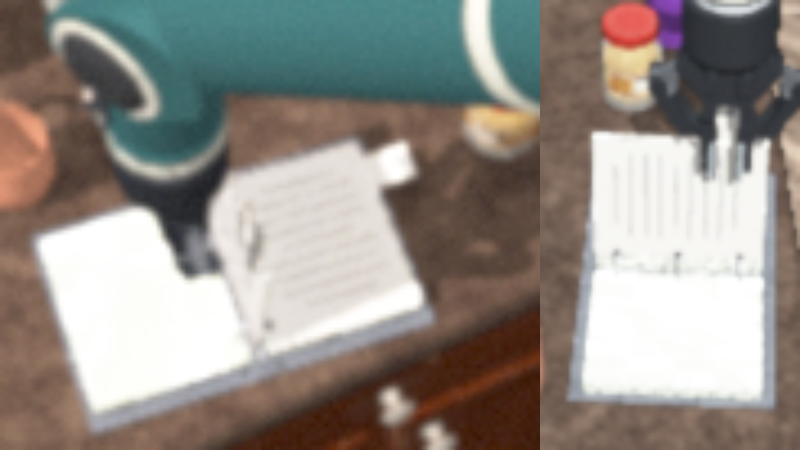

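The leaf has slipped out of the pads and is near upright, with the fingers just to its left. Its top-left corner is at about (276,198) in the full side view. I'm working out its angle, and whether it moves, from that corner.

```bash
python3 - <<'E'
from h import *
c,s=np.cos(YAW),np.sin(YAW)
def W(x,y,z): return [.481+c*x-s*y,.0445+s*x+c*y,z]
for k in range(2):
    S=snap('side');im=S['image']
    m=(im.min(2)>200).astype(np.uint8)
    col=m[180:300,285:300].sum(1); print('top white row cols285-300',180+int(np.argmax(col>7)))
    cols=m[205:212].sum(0);w=np.where(cols[265:340]>4)[0]+265;print(w.min(),w.max())
    r=180+int(np.argmax(col>7)); cc=np.where(m[r+3,262:340])[0]+262; print('row',r+3,cc.min(),cc.max())
for a in range(50,131,10):
    t=np.radians(a);print(a,proj(S,[W(.075,-.133*np.cos(t),.02+.133*np.sin(t)),W(.03,-.133*np.cos(t),.02+.133*np.sin(t))]).round(1).tolist())
print(ctrl.get_state()['clock'])
E
```

```text
top white row cols285-300 199
276 329
row 202 276 329
top white row cols285-300 199
276 329
row 202 276 329
50 [[278.7, 189.3], [294.1, 189.9]]
60 [[278.0, 189.9], [293.6, 190.5]]
70 [[277.3, 192.0], [293.2, 192.5]]
80 [[276.6, 195.4], [292.7, 196.0]]
90 [[275.8, 200.2], [292.1, 200.8]]
100 [[275.1, 206.3], [291.6, 206.9]]
110 [[274.4, 213.4], [291.1, 214.1]]
120 [[273.8, 221.4], [290.6, 222.0]]
130 [[273.4, 229.9], [290.2, 230.5]]
16.4
```

move_arm --motion '[{"claw":15,"x":0,"y":0,"z":-0.5,"ax":0,"ay":0,"az":0},{"claw":15,"x":0,"y":0,"z":-0.8,"ax":0,"ay":0,"az":0},{"claw":15,"x":0,"y":0,"z":-0.5,"ax":0,"ay":0,"az":0},{"claw":15,"x":0,"y":0,"z":0,"ax":0,"ay":0,"az":0},{"claw":15,"x":0,"y":0,"z":0,"ax":0,"ay":0,"az":0}]'

```text
clock: 16.9
eef_pos: [0.4461, 0.0893, 0.2519]
ee_rot: [2.351, 2.082, -0.0]
contact_force: [-0.3, 0.0, 0.2]
width: 0.0152
grasp_force: 0.0
```

```bash
cat > leaf.py <<'E'
from h import *
c,s=np.cos(YAW),np.sin(YAW)
def W(x,y,z): return [.481+c*x-s*y,.0445+s*x+c*y,z]
go(.481,.0445,.2)
S=snap('side');T=snap('top')
for nm,cam in(('side',S),('top',T)):
    im=cam['image']
    pts={'tabN_right':W(-.042,-.155,.022),'tabF_right':W(.045,-.155,.018),'tabN_left':W(-.042,.155,.018),'tabF_left':W(.045,.155,.018),'ctrl_left':W(0,.155,.01),'ctrl_right':W(0,-.155,.01)}
    for k,p in pts.items():
        u=proj(cam,p)[0].round().astype(int);print(nm,k,u,np.median(im[u[1]-1:u[1]+2,u[0]-1:u[0]+2],axis=(0,1)))
m=(S['image'].min(2)>200)
for x0 in(285,310): print('white rows col',x0,[ (180+i) for i in np.where(np.diff(m[180:300,x0-2:x0+3].sum(1)>2))[0]])
E
python3 leaf.py
```

```text
t 16.9 pos [0.4461 0.0893 0.2519] shift units [-1.   1.   1.3] turn units [ 0.01  0.01 -0.06] w 0.0152 f [-0.3  0.   0.2] g 0.0
side tabN_right [318 201] [250. 250. 248.]
side tabF_right [291 201] [247. 247. 244.]
side tabN_left [315 277] [153. 152. 156.]
side tabF_left [283 276] [122. 115. 114.]
side ctrl_left [300 278] [119. 101.  88.]
side ctrl_right [305 204] [247. 247. 244.]
top tabN_right [306 226] [83. 65. 56.]
top tabF_right [297 206] [255. 254. 253.]
top tabN_left [221 253] [125.  97.  81.]
top tabF_left [215 231] [143. 113.  95.]
top ctrl_left [218 243] [127. 100.  83.]
top ctrl_right [302 217] [90. 71. 60.]
white rows col 285 [np.int64(198), np.int64(273)]
white rows col 310 [np.int64(198), np.int64(274)]
```

The leaf is balancing upright (corner row still 199) and not touching the fingers. I'm going over to its right side to push it left.

move_arm --motion '[{"claw":15,"x":-1,"y":0,"z":0,"ax":0,"ay":0,"az":0},{"claw":15,"x":-1,"y":0,"z":0,"ax":0,"ay":0,"az":0},{"claw":15,"x":-0.9,"y":0,"z":0,"ax":0,"ay":0,"az":0},{"claw":15,"x":-0.1,"y":0,"z":0.3,"ax":0,"ay":0,"az":0}]'

```text
clock: 17.4
eef_pos: [0.4314, -0.0336, 0.2395]
ee_rot: [2.357, 2.075, -0.002]
contact_force: [0.6, 0.3, -0.4]
width: 0.0148
grasp_force: 0.0
```

```bash
python3 leaf.py | egrep 't |rows|tabN|tabF_right'
```

```text
t 17.4 pos [ 0.4314 -0.0336  0.2395] shift units [2.09 0.98 0.98] turn units [ 0.    0.02 -0.12] w 0.0148 f [ 0.6  0.3 -0.4] g 0.0
side tabN_right [318 201] [250. 250. 248.]
side tabF_right [291 201] [247. 246. 244.]
side tabN_left [315 277] [153. 153. 156.]
side tabF_left [283 276] [122. 114. 114.]
side ctrl_left [300 278] [119.  99.  87.]
side ctrl_right [305 204] [247. 246. 244.]
top tabN_right [306 226] [80. 63. 52.]
top tabF_right [297 206] [132. 131. 130.]
top tabN_left [221 253] [121.  94.  80.]
top tabF_left [215 231] [137. 106.  88.]
top ctrl_left [218 243] [123.  96.  80.]
top ctrl_right [302 217] [85. 65. 56.]
white rows col 285 [np.int64(198), np.int64(273)]
white rows col 310 [np.int64(198), np.int64(274)]
```

move_arm --motion '[{"claw":15,"x":0,"y":0,"z":0.7,"ax":0,"ay":0,"az":0},{"claw":15,"x":0,"y":0,"z":0.8,"ax":0,"ay":0,"az":0},{"claw":15,"x":0,"y":0,"z":0.6,"ax":0,"ay":0,"az":0},{"claw":15,"x":0.5,"y":0,"z":0,"ax":0,"ay":0,"az":0},{"claw":15,"x":0.6,"y":0,"z":0,"ax":0,"ay":0,"az":0},{"claw":15,"x":0.6,"y":0,"z":0,"ax":0,"ay":0,"az":0},{"claw":15,"x":0.6,"y":0,"z":0,"ax":0,"ay":0,"az":0},{"claw":15,"x":0.6,"y":0,"z":0.1,"ax":0,"ay":0,"az":0}]'

```text
clock: 18.3
eef_pos: [0.4455, 0.089, 0.1518]
ee_rot: [-2.347, -2.087, -0.001]
contact_force: [0.6, 0.2, 0.3]
width: 0.0152
grasp_force: 0.0
```

move_arm --motion '[{"claw":15,"x":0.6,"y":0,"z":0.2,"ax":0,"ay":0,"az":0},{"claw":15,"x":0.6,"y":0,"z":0.2,"ax":0,"ay":0,"az":0},{"claw":15,"x":0,"y":0,"z":0,"ax":0,"ay":0,"az":0},{"claw":15,"x":0,"y":0,"z":0,"ax":0,"ay":0,"az":0}]'

```text
clock: 18.7
eef_pos: [0.4505, 0.1353, 0.1354]
ee_rot: [-2.346, -2.087, 0.002]
contact_force: [0.8, -0.1, -0.0]
width: 0.0151
grasp_force: 0.0
```

```bash
python3 leaf.py | egrep 't |rows|tabN|tabF_right'
```

```text
t 18.7 pos [0.4505 0.1353 0.1354] shift units [-2.17  1.02 -1.62] turn units [-0.02 -0.   -0.01] w 0.0151 f [ 0.8 -0.1 -0. ] g 0.0
side tabN_right [318 201] [55. 59. 63.]
side tabF_right [291 201] [253. 253. 252.]
side tabN_left [315 277] [253. 252. 252.]
side tabF_left [283 276] [123. 116. 116.]
side ctrl_left [300 278] [120. 102.  89.]
side ctrl_right [305 204] [55. 59. 62.]
top tabN_right [306 226] [82. 64. 54.]
top tabF_right [297 206] [254. 254. 253.]
top tabN_left [221 253] [254. 254. 253.]
top tabF_left [215 231] [142. 111.  93.]
top ctrl_left [218 243] [128. 100.  84.]
top ctrl_right [302 217] [89. 70. 58.]
white rows col 285 [np.int64(200), np.int64(273)]
white rows col 310 [np.int64(182), np.int64(185), np.int64(233), np.int64(281)]
```

The leaf lies on the left: its tab is white at the turned position in both views, and the lower tab is still on the right. I'm fetching the jar.

```bash
python3 -c "
from h import *
go(.5125,-.2145,.17)"
```

```text
t 18.8 pos [0.451  0.1336 0.1357] shift units [-8.46  2.56 -0.86] turn units [-0.01  0.   -0.04] w 0.015 f [ 0.4 -0.5 -0.8] g 0.0
```

move_arm --motion '[{"claw":40,"x":0,"y":0,"z":-0.86,"ax":0,"ay":0,"az":0},{"claw":85,"x":-0.9,"y":0.3,"z":0,"ax":0,"ay":0,"az":0},{"claw":85,"x":-0.9,"y":0.3,"z":0,"ax":0,"ay":0,"az":0},{"claw":85,"x":-0.9,"y":0.3,"z":0,"ax":0,"ay":0,"az":0},{"claw":85,"x":-0.9,"y":0.3,"z":0,"ax":0,"ay":0,"az":0},{"claw":85,"x":-0.9,"y":0.3,"z":0,"ax":0,"ay":0,"az":0},{"claw":85,"x":-0.9,"y":0.3,"z":0,"ax":0,"ay":0,"az":0},{"claw":85,"x":-0.9,"y":0.3,"z":0,"ax":0,"ay":0,"az":0}]'

```text
clock: 19.6
eef_pos: [0.5043, -0.1291, 0.1707]
ee_rot: [2.352, 2.082, -0.0]
contact_force: [-0.1, 0.2, -0.1]
width: 0.0851
grasp_force: 0.0
```

move_arm --motion '[{"claw":85,"x":-0.9,"y":0.25,"z":0,"ax":0,"ay":0,"az":0},{"claw":85,"x":-0.9,"y":0.2,"z":0,"ax":0,"ay":0,"az":0},{"claw":85,"x":-0.36,"y":0,"z":0,"ax":0,"ay":0,"az":0},{"claw":85,"x":0,"y":0,"z":0,"ax":0,"ay":0,"az":0}]'

```text
clock: 20.0
eef_pos: [0.5109, -0.2176, 0.1702]
ee_rot: [2.357, 2.077, -0.002]
contact_force: [0.0, -0.4, -1.1]
width: 0.0848
grasp_force: 0.0
```

```bash
python3 - <<'E'
from h import *
go(.5125,-.2145,.053)
for n in('top','side'):
    s=snap(n);hsv=cv2.cvtColor(s['image'],cv2.COLOR_RGB2HSV)
    m=(((hsv[...,0]<6)|(hsv[...,0]>174))&(hsv[...,1]>150)&(hsv[...,2]>110)).astype(np.uint8)
    k,l,st,c=cv2.connectedComponentsWithStats(m)
    for i in range(1,k):
        if st[i,4]>25:print(n,st[i].tolist(),c[i].round(1),cast(s,c[i],.074)[0].round(3))
    print(n,'expect jar',proj(s,[.5125,-.2145,.074]).round(1))
E
```

```text
t 20.0 pos [ 0.5109 -0.2176  0.1702] shift units [0.08 0.03 2.93] turn units [-0.01  0.01 -0.1 ] w 0.0848 f [ 0.  -0.4 -1.1] g 0.0
top [134, 144, 37, 17, 325] [154.2 152.9] [0.914 0.282 0.074]
top [315, 180, 17, 14, 170] [322.2 186.4] [ 0.514 -0.215  0.074]
top [182, 240, 17, 15, 193] [190.3 246.8] [0.499 0.29  0.074]
top expect jar [[322.3 186.8]]
side [279, 163, 17, 11, 120] [287.3 167.8] [ 0.514 -0.215  0.074]
side [281, 293, 23, 19, 297] [292.  302.1] [0.526 0.329 0.074]
side expect jar [[287.7 168. ]]
```

The jar stands at (0.514, −0.215) in both views. I'm descending and gripping.

move_arm --motion '[{"claw":85,"x":0.08,"y":0.04,"z":0.7,"ax":0,"ay":0,"az":0},{"claw":85,"x":0,"y":0,"z":0.8,"ax":0,"ay":0,"az":0},{"claw":85,"x":0,"y":0,"z":0.8,"ax":0,"ay":0,"az":0},{"claw":85,"x":0,"y":0,"z":0.6,"ax":0,"ay":0,"az":0},{"claw":85,"x":0,"y":0,"z":0,"ax":0,"ay":0,"az":0},{"claw":50,"x":0,"y":0,"z":0,"ax":0,"ay":0,"az":0},{"claw":50,"x":0,"y":0,"z":0,"ax":0,"ay":0,"az":0},{"claw":50,"x":0,"y":0,"z":0,"ax":0,"ay":0,"az":0}]'

```text
clock: 20.9
eef_pos: [0.5148, -0.2106, 0.0566]
ee_rot: [2.349, 2.085, 0.001]
contact_force: [-2.5, 3.2, 5.1]
width: 0.059
grasp_force: 63.9
```

move_arm --motion '[{"claw":50,"x":0,"y":0,"z":0,"ax":0,"ay":0,"az":0},{"claw":50,"x":0,"y":0,"z":0,"ax":0,"ay":0,"az":0},{"claw":50,"x":0,"y":0,"z":0,"ax":0,"ay":0,"az":0}]'

```text
clock: 21.2
eef_pos: [0.5148, -0.2107, 0.0566]
ee_rot: [2.349, 2.084, 0.002]
contact_force: [-2.3, 2.6, 4.7]
width: 0.0587
grasp_force: 63.9
```

move_arm --motion '[{"claw":50,"x":0,"y":0,"z":-0.3,"ax":0,"ay":0,"az":0},{"claw":50,"x":0,"y":0,"z":-0.6,"ax":0,"ay":0,"az":0},{"claw":50,"x":0,"y":0,"z":-0.8,"ax":0,"ay":0,"az":0},{"claw":50,"x":0,"y":0,"z":-0.6,"ax":0,"ay":0,"az":0},{"claw":50,"x":0.3,"y":0,"z":0,"ax":0,"ay":0,"az":0},{"claw":50,"x":0.7,"y":0,"z":0,"ax":0,"ay":0,"az":0}]'

```text
clock: 21.8
eef_pos: [0.5189, -0.1739, 0.1476]
ee_rot: [2.353, 2.076, -0.0]
contact_force: [-0.1, 1.7, -1.8]
width: 0.0594
grasp_force: 65.7
```

```bash
python3 -c "
from h import *
go(.4893,.1195,.1)"
```

```text
t 21.8 pos [ 0.5189 -0.1739  0.1476] shift units [ 7.19 -1.65  1.17] turn units [ 0.02  0.02 -0.1 ] w 0.0594 f [-0.1  1.7 -1.8] g 65.7
```

move_arm --motion '[{"claw":50,"x":0.9,"y":-0.21,"z":0,"ax":0,"ay":0,"az":0},{"claw":50,"x":0.9,"y":-0.21,"z":0,"ax":0,"ay":0,"az":0},{"claw":50,"x":0.9,"y":-0.21,"z":0,"ax":0,"ay":0,"az":0},{"claw":50,"x":0.9,"y":-0.21,"z":0,"ax":0,"ay":0,"az":0},{"claw":50,"x":0.9,"y":-0.21,"z":0,"ax":0,"ay":0,"az":0},{"claw":50,"x":0.9,"y":-0.2,"z":0,"ax":0,"ay":0,"az":0},{"claw":50,"x":0.9,"y":-0.2,"z":0,"ax":0,"ay":0,"az":0},{"claw":50,"x":0.6,"y":-0.2,"z":0,"ax":0,"ay":0,"az":0}]'

```text
clock: 22.6
eef_pos: [0.4854, 0.1137, 0.1464]
ee_rot: [-2.347, -2.087, -0.002]
contact_force: [0.2, 0.1, -2.5]
width: 0.0593
grasp_force: 65.7
```

move_arm --motion '[{"claw":50,"x":0.2,"y":0,"z":0.3,"ax":0,"ay":0,"az":0},{"claw":50,"x":0,"y":0,"z":0.5,"ax":0,"ay":0,"az":0},{"claw":50,"x":0,"y":0,"z":0.4,"ax":0,"ay":0,"az":0},{"claw":50,"x":0,"y":0,"z":0,"ax":0,"ay":0,"az":0},{"claw":50,"x":0,"y":0,"z":0,"ax":0,"ay":0,"az":0}]'

```text
clock: 23.1
eef_pos: [0.4871, 0.1177, 0.0979]
ee_rot: [-2.351, -2.083, 0.002]
contact_force: [0.8, -0.2, -3.1]
width: 0.059
grasp_force: 65.7
```

```bash
python3 -c "
from h import *
go(.4893,.1195,.0765)"
```

```text
t 23.1 pos [0.4871 0.1177 0.0979] shift units [0.05 0.05 0.54] turn units [-0.01  0.   -0.05] w 0.059 f [ 0.8 -0.2 -3.1] g 65.7
```

move_arm --motion '[{"claw":50,"x":0,"y":0,"z":0.2,"ax":0,"ay":0,"az":0},{"claw":50,"x":0,"y":0,"z":0.15,"ax":0,"ay":0,"az":0},{"claw":50,"x":0,"y":0,"z":0.1,"ax":0,"ay":0,"az":0},{"claw":50,"x":0,"y":0,"z":0.05,"ax":0,"ay":0,"az":0},{"claw":50,"x":0,"y":0,"z":0,"ax":0,"ay":0,"az":0},{"claw":50,"x":0,"y":0,"z":0,"ax":0,"ay":0,"az":0}]'

```text
clock: 23.7
eef_pos: [0.4875, 0.1181, 0.0784]
ee_rot: [2.351, 2.084, 0.0]
contact_force: [-0.0, -0.1, -1.8]
width: 0.0591
grasp_force: 65.8
```

move_arm --motion '[{"claw":50,"x":0,"y":0,"z":0.04,"ax":0,"ay":0,"az":0},{"claw":50,"x":0,"y":0,"z":0.04,"ax":0,"ay":0,"az":0},{"claw":50,"x":0,"y":0,"z":0,"ax":0,"ay":0,"az":0},{"claw":50,"x":0,"y":0,"z":0,"ax":0,"ay":0,"az":0}]'

```text
clock: 24.1
eef_pos: [0.4878, 0.1182, 0.0762]
ee_rot: [2.35, 2.084, 0.001]
contact_force: [-2.1, -0.5, 7.5]
width: 0.0592
grasp_force: 66.7
```

Contact again at 0.0762, which matches the leaf's upper face. I'm releasing and lifting.

move_arm --motion '[{"claw":70,"x":0,"y":0,"z":0,"ax":0,"ay":0,"az":0},{"claw":85,"x":0,"y":0,"z":0,"ax":0,"ay":0,"az":0},{"claw":85,"x":0,"y":0,"z":0,"ax":0,"ay":0,"az":0},{"claw":85,"x":0,"y":0,"z":-0.4,"ax":0,"ay":0,"az":0},{"claw":85,"x":0,"y":0,"z":-0.9,"ax":0,"ay":0,"az":0},{"claw":85,"x":0,"y":0,"z":-1,"ax":0,"ay":0,"az":0},{"claw":85,"x":0,"y":0,"z":-1,"ax":0,"ay":0,"az":0},{"claw":85,"x":0,"y":0,"z":0,"ax":0,"ay":0,"az":0}]'

```text
clock: 24.9
eef_pos: [0.4905, 0.1192, 0.2121]
ee_rot: [2.347, 2.081, 0.013]
contact_force: [0.6, 1.1, -0.7]
width: 0.0848
grasp_force: 0.0
```

move_arm --motion '[{"claw":85,"x":-1,"y":0,"z":0,"ax":0,"ay":0,"az":0},{"claw":85,"x":-1,"y":0,"z":0,"ax":0,"ay":0,"az":0},{"claw":85,"x":-1,"y":0,"z":0,"ax":0,"ay":0,"az":0},{"claw":85,"x":-1,"y":0,"z":0,"ax":0,"ay":0,"az":0},{"claw":85,"x":-1,"y":0,"z":0,"ax":0,"ay":0,"az":0},{"claw":85,"x":-1,"y":0,"z":0,"ax":0,"ay":0,"az":0},{"claw":85,"x":0,"y":0,"z":0,"ax":0,"ay":0,"az":0}]'

```text
clock: 25.6
eef_pos: [0.4572, -0.126, 0.2062]
ee_rot: [2.36, 2.073, -0.004]
contact_force: [-0.4, -0.6, -0.5]
width: 0.0851
grasp_force: 0.0
```

```bash
python3 - <<'E'
from h import *
uv={}
for n in('top','side'):
    s=snap(n);hsv=cv2.cvtColor(s['image'],cv2.COLOR_RGB2HSV)
    m=(((hsv[...,0]<6)|(hsv[...,0]>174))&(hsv[...,1]>150)&(hsv[...,2]>110)).astype(np.uint8)
    k,l,st,c=cv2.connectedComponentsWithStats(m)
    for i in range(1,k):
        if st[i,4]>25:print(n,st[i].tolist(),c[i].round(1),'jar',cast(s,c[i],.094)[0].round(3),'timer',cast(s,c[i],.028)[0].round(3))
E
python3 leaf.py | egrep 't |tab'
```

```text
top [134, 144, 37, 17, 327] [154.1 152.9] jar [0.899 0.282 0.094] timer [0.95  0.282 0.028]
top [233, 220, 15, 14, 166] [240.  226.8] jar [0.486 0.114 0.094] timer [0.516 0.107 0.028]
top [182, 240, 18, 15, 192] [190.4 246.7] jar [0.49  0.29  0.094] timer [0.521 0.291 0.028]
side [293, 228, 19, 14, 163] [301.6 234.6] jar [0.489 0.115 0.094] timer [0.484 0.047 0.028]
side [281, 293, 23, 19, 294] [292.1 302.2] jar [0.527 0.345 0.094] timer [0.524 0.293 0.028]
t 25.7 pos [ 0.4581 -0.1209  0.2064] shift units [4.17 0.06 0.16] turn units [-0.01 -0.   -0.07] w 0.0852 f [0.4 0.3 0.7] g 0.0
side tabN_right [318 201] [120. 101.  89.]
side tabF_right [291 201] [253. 253. 252.]
side tabN_left [315 277] [253. 252. 252.]
side tabF_left [283 276] [124. 117. 117.]
side ctrl_left [300 278] [120. 101.  89.]
side ctrl_right [305 204] [133. 111.  97.]
top tabN_right [306 226] [111.  85.  73.]
top tabF_right [297 206] [254. 253. 251.]
top tabN_left [221 253] [254. 253. 252.]
top tabF_left [215 231] [136. 106.  91.]
top ctrl_left [218 243] [122.  96.  80.]
top ctrl_right [302 217] [119.  92.  77.]
```

The jar stands at (0.488, 0.115), against a page middle of (0.489, 0.117). The timer is at (0.522, 0.292) on the worktop and both leaves are where they should be. Handing in.

```bash
python3 -c "
from h import *
print(ctrl.close_job())"
```

```text
the job is handed in; nothing more can be done
None
```

I handed the job in at about 26 s; no verdict came back. By the last camera check the upper leaf lies flat on the left with the jar about 2 mm from the page middle, the lower leaf is still on the right and the timer stands on the worktop. The tab slipped from the grip near upright, so I pushed the leaf over the rest of the way; I did not re-measure the mug, spice jar or salt cellar.

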